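# Take a battery pack off its charger

### The arm

A 6-joint arm with a two-finger parallel gripper is mounted at the origin on the work surface. World frame = base frame: x ahead of the robot, y to its left, z up, the work surface at z = 0. Lengths are in m, angles in degrees, forces in N, time in s.
With the tool pointing down it reaches from about 0.325 to 0.85 m from the base axis. Payload 15.5 kg.
Tool frame: the origin (TCP) lies midway between the tips of the shut fingers; the grasp point (between the pads) lies 19 mm behind it; z points along the fingers, y is the line along which they close (so a half turn about z gives the same grasp; the last joint's range is limited). The gripper opens to 91 mm and grips with 3 to 60 N. Pads are 32 mm wide; open, the fingers measure 118 mm over their backs; the gripper's body (76 mm by 178 mm) begins 60 mm behind the grasp point.
Start: joints at [-68.726, 28.281, 77.091, -0, 74.628, -5.472], TCP at [0.281, -0.558, 0.18] pointing down, gripper open.
Joint ranges: [-166.48, 166.48], [-47.26, 123.95], [12.59, 153.08], [-70.14, 250.14], [6.76, 159.57], [-176.63, 176.63]. Speed limits (degrees/s): [108.29, 108.29, 147.25, 172.46, 172.46, 172.46].

### API

Orientations are given as a 3x3 rotation matrix whose columns are the frame's x, y, z axes.
In Python, from bench import ctrl gives the robot as it stands. The module is installed in compiled form; this text tells all that it offers. Calls block until the motion is done:
- ctrl.goto(position, orientation): joint-space move of the TCP to a pose.
- ctrl.move_l(position, vel=0.15, ori=None, contact_N=None): straight line of the TCP; ori=None keeps the orientation; vel is the mean speed in m/s. With contact_N (N) it stops when the force on the tool has changed by that much, and returns True; else False.
- ctrl.movej(angles): joint-space move.
- ctrl.command_gripper(opening): opening from 0.0 (shut) to 1.0 (fully open); the grip force is fixed at half the most; returns when the fingers have stopped.
- ctrl.sleep(seconds).
- ctrl.ik(position, orientation): joint angles nearest the present ones, or None.
- ctrl.read_camera(name): name is "scene" or "side" or "wrist"; returns the picture (420x560x3 uint8, blue, green, red); there is no depth.
- ctrl.camera_params(name): a dict with "fx", "fy", "cx", "cy" (pixels), "D" ([k1, k2, p1, p2, k3] as OpenCV has them; the pictures are not rectified), "pose" (4x4, takes a point from camera to world coordinates); the wrist camera has in their place "T_tool_cam" (4x4, takes a point from camera to tool coordinates, whose origin is the TCP and whose axes are the flange's). Camera axes: x right, y up, looking along -z (the intrinsics and any distortion apply to the point x, -y, -z); pixel columns grow to the right and rows downward; lengths in m; the calibration is good to about 2 mm. A picture is of the moment at which its call begins: read the wrist's pose just before it. camera_params takes no time and is no camera call.
A pose or a line that the arm cannot do raises ctrl.MotionError and nothing moves.
- ctrl.sign_off(): hands the job in; it is judged then, once.
Readings, each from a call of its own:
- ctrl.current_t(): time.
- ctrl.current_q(): joint angles.
- ctrl.current_dq(): joint speeds.
- ctrl.current_effort(): joint torques, N m.
- ctrl.current_tool_pos(): TCP position.
- ctrl.current_eef_rot(): TCP orientation.
- ctrl.current_contact_force(): force on the tool from outside, world axes, zero at the start.
- ctrl.current_wrist_torque(): the same for the moment, N m.
- ctrl.current_grip_width(): opening from 0.0 (shut) to 1.0 (fully open).
- ctrl.current_grasp_force(): force on a finger pad.
Only numpy, scipy, OpenCV 4.12 (cv2) and the standard library are available. Lean on these libraries where they do the work, as an engineer would, in place of code of your own. Each camera call takes 0.05 s, during which the arm holds its last target. There are 200 camera calls.

### The job

Switch the battery charger off by sliding its switch all the way to the end of its track nearest the robot. Then pull the battery pack up out of its leaning bay, along its slide and past the snap catches that hold it, and stand it upright on the work mat, the end that was in the bay downwards, setting it down rather than dropping it. Leave the other things on the bench and mat where they are.

Things in the scene. Friction and masses are not known exactly. Their poses are not given: they have to be found in the camera images.
- dock: The charger: grey plastic, fixed, base 170 mm (its x) by 260 mm (its y) by 22 mm high, turned up to 0.3 rad. Origin: centre of its underside; at yaw 0 its x points away from the robot; z up. Its +y half carries the leaning bay, its -y half the console with the slide switch, whose middle line is 68 mm from the bay's outer wall.
- bay_seat (a point): Centre of the bay's floor, where the middle of the pack's foot sits: (-35, 60, 46) mm in dock axes, and its axes are the dock's. The bay leans 30 degrees away from the robot (dock +x); the way out is (0.5, 0, 0.866) in dock axes. It is a pocket 50 mm deep along that way: bed under the pack, cheeks beside it, lips over its edges. Outside 63 mm by 134 mm. Side play of the pack 1.5 mm.
- pack: Battery pack: grey slab with black ribs, 40 mm thick (its x), 90 mm wide (its y), 130 mm long (its z), 0.36 to 0.56 kg. Origin: centre of its foot, the end in the bay. Seated, its z is the way out of the bay, and z from 50 to 130 mm sticks out. Too wide to grip along y: grip the flat broad faces, 40 mm apart along x.
- pack_grip (a point): A good point to grip the pack: middle of the slab, 100 mm up from its foot, 30 mm below its top; axes as the pack's. Sprung catches in the bay's cheeks sit in notches in the pack's narrow edges: a steady pull of 10 to 20 N along pack z (with its weight) frees them within 7 mm; they drag lightly up to about 30 mm, where a pack that twists binds; it is clear of the bay after 50 mm.
- switch (a joint): The slide switch on the console: metres along its track from the end away from the robot (0) to the end nearest the robot (0.060 = off). It starts between 0 and 0.022. About 1.5 N moves it and it stays where it is left.
- switch_top (a point): Centre of the top of the switch's white upright grip, 87.5 mm above the bench. The grip is 20 mm long along the track (dock x), 28 mm wide (dock y) and 40 mm tall, with the black track block (40 mm wide, 110 mm long) beneath it. Off is towards dock -x. Axes as the track's: its y runs along the track towards off.
- mat: The red work mat: fixed, flat, 220 mm (its x) by 200 mm (its y) by 3 mm thick. Origin: centre of its underside.
- spool: Bystander: blue spool of solder, 64 mm across, 40 mm tall, standing on the mat near one of its far corners. Origin: centre of its underside.
- screwdriver: Bystander: screwdriver, 200 mm long, 26 mm thick, lying on the far side of the bench. Origin: below its middle, on the bench; its x runs from handle to tip.
- small_pack: Bystander: a smaller battery pack, 70 by 100 by 36 mm, lying flat on the far side of the bench. Origin: centre of its underside.
- tip_jar: Bystander: open aluminium cup, 70 mm across, 50 mm tall, on the far side of the bench. Origin: centre of its underside.
Mind the look-alikes: they are no part of the job. Leave any blue or red look-alike of the pack alone.

How it is judged (in metres and radians):
On the way, in this order (a step that is already met when the one before it is completed fails the run):
1. the switch is at the off end, with the pack still in its bay (value of joint switch above 0.055 m and distance between pack and bay_seat below 0.01 m), for 0.2 s.
2. the pack is pulled clear of the bay, held by the fingers (distance between pack and bay_seat above 0.056 m and contact force between the fingers and pack above 1 N), for 0.2 s.
At the end, for the whole second after the job is handed in: The switch is within 5 mm of the off end; the pack stands on its foot on the mat, within 0.08 rad of upright, the middle of its foot on the mat and at least 15 mm inside its edges, at rest and released (value of joint switch above 0.055 m and angle between pack's own z axis and vertical below 0.08 rad and x of pack in the frame of mat between -0.095 and 0.095 m and y of pack in the frame of mat between -0.085 and 0.085 m and height (world z) of pack between -0.001 and 0.008 m and linear speed of pack below 0.02 m/s and contact force between the fingers and pack below 0.1 N); the robot touches nothing.
It fails at once if the pack was let go of in the air, its foot more than 20 mm above the mat (distance between pack and bay_seat above 0.056 m and contact force between the fingers and pack below 0.01 N and height (world z) of pack above 0.023 m).
It fails at once if the spool was moved more than 25 mm (distance of spool from where it was at the start of the episode above 0.025 m).
It fails at once if the screwdriver was moved more than 25 mm (distance of screwdriver from where it was at the start of the episode above 0.025 m).
It fails at once if the smaller battery pack was moved more than 25 mm (distance of small_pack from where it was at the start of the episode above 0.025 m).
It fails at once if the aluminium cup was moved more than 25 mm (distance of tip_jar from where it was at the start of the episode above 0.025 m).
It also fails if it takes over 51 s, if anything falls off the work surface, if the arm or the gripper's body presses on something with over 40 N, if the wrist force passes 120 N, or if a joint passes its speed limit or range.

## Working session

There is one attempt and no reset: what is moved stays moved. The work goes in short steps, each a Python script; the robot and the scene stay as the last script left them, time stands still between calls to the robot, and variables do not carry over. Pictures are saved under pics/ and viewed, at most 10 in all, crops included, and the job is handed in when it is done.

```bash
mkdir -p pics; ls
python3 - <<'E'
from bench import ctrl
import cv2,numpy as np
a=ctrl.read_camera("scene");b=ctrl.read_camera("side")
cv2.imwrite("pics/scene.png",a);cv2.imwrite("pics/side.png",b)
np.set_printoptions(precision=4,suppress=True)
for n in("scene","side","wrist"):print(n,ctrl.camera_params(n))
print(ctrl.current_t(),ctrl.current_eef_rot())
E
```

```text
pics
scene {'fx': 397.1170893629871, 'fy': 397.1170893629871, 'cx': 278.74160341195994, 'cy': 209.38395925509357, 'D': array([-0.1036,  0.    ,  0.    ,  0.    ,  0.    ]), 'pose': array([[ 0.7921, -0.3089,  0.5265,  1.0409],
       [ 0.6103,  0.414 , -0.6754, -0.5616],
       [-0.0093,  0.8563,  0.5165,  0.608 ],
       [ 0.    ,  0.    ,  0.    ,  1.    ]])}
side {'fx': 400.9754930140095, 'fy': 400.9754930140095, 'cx': 284.7698868840771, 'cy': 209.41091493374265, 'D': array([-0.0943,  0.    ,  0.    ,  0.    ,  0.    ]), 'pose': array([[ 0.997 ,  0.04  , -0.0667,  0.4874],
       [-0.0778,  0.494 , -0.866 , -0.6622],
       [-0.0017,  0.8686,  0.4956,  0.5355],
       [ 0.    ,  0.    ,  0.    ,  1.    ]])}
wrist {'fx': 323.56689167120135, 'fy': 323.56689167120135, 'cx': 276.8343941294943, 'cy': 214.03273441801113, 'D': array([-0.0029,  0.    ,  0.    ,  0.    ,  0.    ]), 'T_tool_cam': array([[-0.0003,  0.9634,  0.2681,  0.0754],
       [ 1.    ,  0.0001,  0.0007,  0.0001],
       [ 0.0006,  0.2681, -0.9634, -0.2037],
       [ 0.    ,  0.    ,  0.    ,  1.    ]])}
0.1 [[ 0.893   0.45   -0.0004]
 [ 0.45   -0.893   0.001 ]
 [ 0.0001 -0.001  -1.    ]]
```

View pics/scene.png

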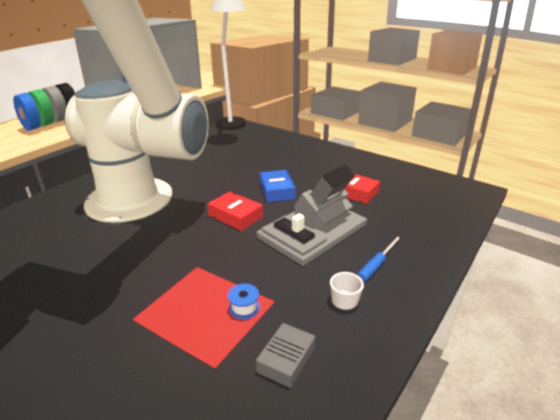

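View pics/side.png

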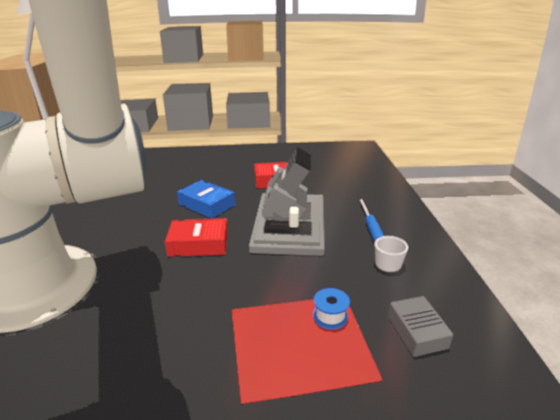

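The scene view shows the red mat at about (205,312) with the spool at (243,300). The dock is around (312,225), its white switch grip at (298,222). The dark grey pack leans out of the bay at about (335,190). The look-alikes are red packs at (235,210) and (360,188), a blue one at (277,185), and the small grey pack lying flat at (287,353). In the side view the switch is at (294,217), the pack at (290,185) and the mat at (302,345). The pack meant is the only grey one standing in the leaning bay, and I'll confirm that in a wrist crop.

```bash
cat > h.py <<'E'
from bench import ctrl
import cv2,numpy as np
np.set_printoptions(precision=4,suppress=True)
def campose(n,T=None):
    p=ctrl.camera_params(n)
    return p,(p["pose"] if n!="wrist" else T@p["T_tool_cam"])
def toolT():
    T=np.eye(4);T[:3,:3]=ctrl.current_eef_rot();T[:3,3]=ctrl.current_tool_pos();return T
def rays(n,px,T=None):
    p,P=campose(n,T);K=np.array([[p["fx"],0,p["cx"]],[0,p["fy"],p["cy"]],[0,0,1]])
    u=cv2.undistortPoints(np.float64(px).reshape(-1,1,2),K,p["D"]).reshape(-1,2)
    d=np.c_[u[:,0],-u[:,1],-np.ones(len(u))]@P[:3,:3].T
    return P[:3,3],d/np.linalg.norm(d,axis=1)[:,None]
def plane(n,px,z,T=None):
    o,d=rays(n,px,T);return o+d*((z-o[2])/d[:,2])[:,None]
def tri(obs): # list of (o,d) -> point, rms distance
    A=sum(np.eye(3)-np.outer(d,d) for o,d in obs);b=sum((np.eye(3)-np.outer(d,d))@o for o,d in obs)
    x=np.linalg.solve(A,b);return x,max(np.linalg.norm((np.eye(3)-np.outer(d,d))@(x-o)) for o,d in obs)
def proj(n,X,T=None):
    p,P=campose(n,T);q=(np.atleast_2d(X)-P[:3,3])@P[:3,:3]
    q=q*[1,-1,-1];K=np.array([[p["fx"],0,p["cx"]],[0,p["fy"],p["cy"]],[0,0,1]])
    return cv2.projectPoints(q,np.zeros(3),np.zeros(3),K,p["D"])[0].reshape(-1,2)
E
python3 - <<'E'
from h import *
for n,box in(("scene",(270,200,330,245)),("side",(270,195,320,235))):
    im=cv2.imread(f"pics/{n}.png");hsv=cv2.cvtColor(im,cv2.COLOR_BGR2HSV)
    m=((hsv[...,0]<8)|(hsv[...,0]>172))&(hsv[...,1]>150)&(hsv[...,2]>80);m=m.astype(np.uint8)
    c=max(cv2.findContours(m,0,1)[0],key=cv2.contourArea);h=cv2.convexHull(c)
    q=cv2.approxPolyDP(h,0.04*cv2.arcLength(h,True),True).reshape(-1,2);X=plane(n,q,0.003)
    print(n,"mat",q.tolist(),X[:,:2],X.mean(0))
    hs=((hsv[...,0]>95)&(hsv[...,0]<125)&(hsv[...,1]>150)&(hsv[...,2]>80)).astype(np.uint8)
    w=np.zeros(m.shape,np.uint8);x0,y0,x1,y1=box
    w[y0:y1,x0:x1]=((hsv[...,1]<70)&(hsv[...,2]>150))[y0:y1,x0:x1]
    c=max(cv2.findContours(w,0,1)[0],key=cv2.contourArea);print("switch",cv2.boundingRect(c),cv2.approxPolyDP(c,1.5,True).reshape(-1,2).tolist())
E
python3 - <<'E'
import cv2,numpy as np
a=cv2.imread("pics/scene.png")[150:270,250:410];b=cv2.imread("pics/side.png")[140:260,230:350]
f=lambda i:cv2.resize(np.clip(i*1.6,0,255).astype(np.uint8),None,fx=3,fy=3,interpolation=2)
cv2.imwrite("pics/crop1.png",cv2.resize(np.hstack([f(a),f(b)]),None,fx=.95,fy=.95))
E
```

```text
scene mat [[197, 267], [273, 301], [215, 367], [133, 319]] [[ 0.4303 -0.0996]
 [ 0.6463 -0.0789]
 [ 0.668  -0.2752]
 [ 0.4504 -0.2977]] [ 0.5487 -0.1878  0.003 ]
switch (285, 212, 45, 33) [[285, 216], [292, 221], [292, 229], [294, 231], [299, 231], [305, 227], [315, 233], [315, 237], [305, 244], [316, 244], [325, 238], [327, 240], [322, 244], [329, 242], [329, 232], [324, 233], [306, 227], [304, 225], [304, 216], [301, 213], [295, 214], [293, 212]]
side mat [[350, 308], [381, 380], [241, 403], [232, 310]] [[ 0.6524 -0.1151]
 [ 0.6666 -0.2776]
 [ 0.4502 -0.2994]
 [ 0.4311 -0.1025]] [ 0.5501 -0.1986  0.003 ]
switch (307, 195, 13, 40) [[308, 195], [307, 200], [311, 202], [312, 210], [310, 220], [313, 223], [312, 234], [319, 234], [319, 195]]
```

View pics/crop1.png

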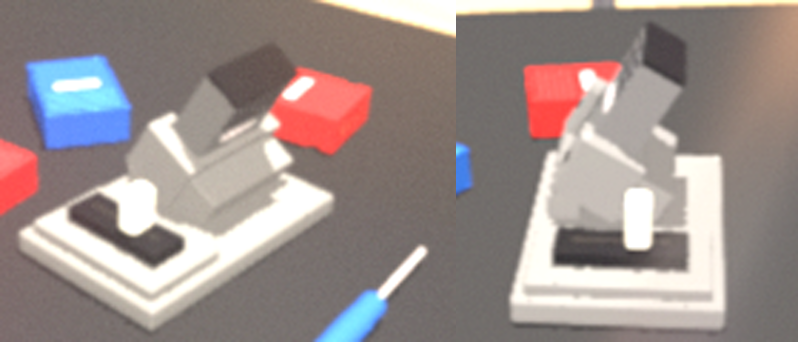

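The crop confirms it. The grey slab with the black top at crop (245,85), scene (336,180), is the one standing in the leaning bay. The red and blue packs lie flat on the bench outside the bay. The switch's white grip is at crop (137,208), scene (298,223). Next I'll get a rough dock pose and view it from above with the wrist camera.

Run:
```python
from h import *
A=plane("scene",[[257,232],[303.3,259],[367,219]],0.022);B=plane("side",[[250,246],[323.3,247],[322.6,195]],0.022)
print(A,B)
print("switchtop",tri([(rays("scene",[[298,214]])[0],rays("scene",[[298,214]])[1][0]),(rays("side",[[294,207]])[0],rays("side",[[294,207]])[1][0])]))
R=np.array([[1,0,0],[0,-1,0],[0,0,-1.]])
# camera looks down, tilted; camera centre at tool +0.075 x, 0.2 behind
c=(A[0]+A[2])/2;print("centre",c)
shots=[]
for k,dx in enumerate((-0.16,-0.02)):
    p=[c[0]+dx,c[1]-0.0,0.36]
    try: ctrl.goto(p,R)
    except ctrl.MotionError as e: print(e,p);continue
    T=toolT();im=ctrl.read_camera("wrist");cv2.imwrite(f"pics/w{k}.png",im);np.save(f"T{k}.npy",T);print(T)
a=[cv2.imread(f"pics/w{k}.png") for k in(0,1)]
print(ctrl.current_t())
```

```text
[[0.4678 0.08   0.022 ]
 [0.629  0.0593 0.022 ]
 [0.6693 0.3094 0.022 ]] [[0.4664 0.0771 0.022 ]
 [0.6288 0.0601 0.022 ]
 [0.6668 0.3066 0.022 ]]
switchtop (array([0.5684, 0.1211, 0.0934]), np.float64(0.0007633991485000854))
centre [0.5686 0.1947 0.022 ]
[[ 1.     -0.0006 -0.0002  0.4088]
 [-0.0006 -1.     -0.0002  0.1943]
 [-0.0002  0.0002 -1.      0.3598]
 [ 0.      0.      0.      1.    ]]
[[ 1.     -0.0007 -0.0012  0.5488]
 [-0.0007 -1.     -0.0002  0.1944]
 [-0.0012  0.0002 -1.      0.3594]
 [ 0.      0.      0.      1.    ]]
3.5833
```

View pics/w0.png

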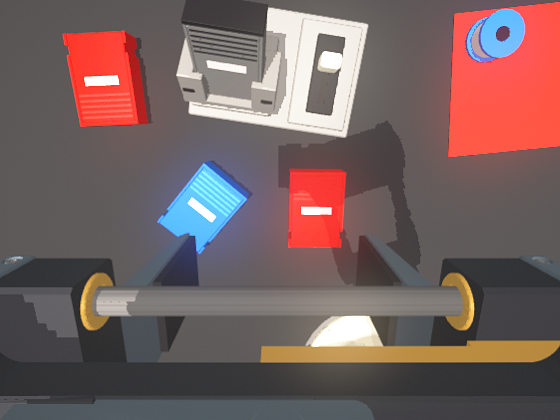

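View pics/w1.png

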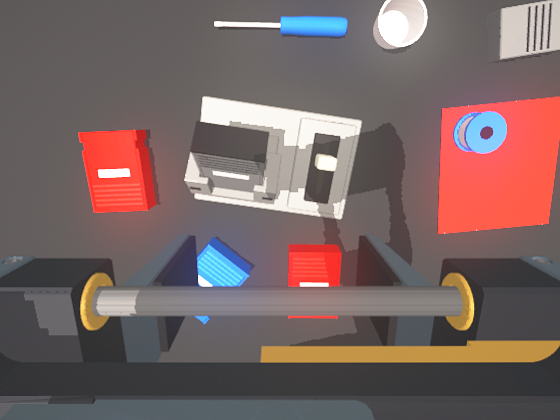

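In w1 up is world +x and left is +y. The dock base corners are at about (204,97), (361,122) and (344,218), with the switch grip at (325,162). The pack's black top spans (200,121) to (275,131). I'll fit the base edges, then check the predicted pack and switch against triangulated points.

Run:
```python
from h import *
T=np.load("T1.npy");im=cv2.imread("pics/w1.png");g=cv2.GaussianBlur(cv2.cvtColor(im,cv2.COLOR_BGR2GRAY),(0,0),1).astype(float)
def edge(p,q,half=7,n=40):   # subpixel strongest gradient across the rough edge p-q
    p,q=np.float64(p),np.float64(q);t=(q-p)/np.linalg.norm(q-p);nn=np.array([-t[1],t[0]]);o=[]
    s=np.arange(-half,half+.01,.25)
    for a in np.linspace(.1,.9,n):
        pts=(p+(q-p)*a+s[:,None]*nn).astype(np.float32)
        v=cv2.remap(g.astype(np.float32),pts[:,:1],pts[:,1:],1).ravel();o.append(pts[np.argmax(np.abs(np.gradient(v)))])
    o=np.array(o,float);r=np.abs(np.cross(t,o-np.median(o-p,axis=0)-p)) if 0 else None
    return o
def fit(px):
    X=plane("wrist",px,0.022,T)[:,:2].astype(np.float32)
    vx,vy,x0,y0=cv2.fitLine(X,cv2.DIST_HUBER,0,1e-4,1e-4).ravel()
    d=np.array([vx,vy]);return np.array([x0,y0]),d,np.median(np.abs((X-[x0,y0])@[-vy,vx]))
far=fit(edge((204,97),(361,122)));right=fit(edge((361,122),(344,218)));near=fit(edge((344,218),(270,207)))
left=fit(edge((204,97),(200,118)))
for k,v in dict(far=far,right=right,near=near,left=left).items():print(k,v[0],v[1],np.degrees(np.arctan2(v[1][1],v[1][0])),v[2])
def X(a,b):
    s=np.linalg.solve(np.c_[a[1],-b[1]],b[0]-a[0]);return a[0]+a[1]*s[0]
FR,NR,FL=X(far,right),X(near,right),X(far,left)
print("corners",FR,NR,FL,"len",np.linalg.norm(FR-NR),np.linalg.norm(FR-FL))
ys=[np.arctan2(-v[1][0]*np.sign(v[1][1]),abs(v[1][1])) for v in(far,near)]+[np.arctan2(right[1][1],right[1][0])]
ys[2]=(ys[2]+np.pi/2)%np.pi-np.pi/2
yaw=np.average(ys,weights=[3,1,2]);ex=np.array([np.cos(yaw),np.sin(yaw)]);ey=np.array([-ex[1],ex[0]])
cen=(FR+NR)/2+0.13*ey
print("yaw",ys,yaw,"cen",cen,"scene corners (dock)",[ ((np.array(p)-cen)@ex,(np.array(p)-cen)@ey) for p in((.467,.0785),(.629,.06),(.668,.308),FL)])
np.save("dock.npy",[cen[0],cen[1],yaw])
D=np.eye(4);D[:2,0]=ex;D[:2,1]=ey;D[:2,3]=cen
tod=lambda p:D[:3,:3].T@(np.array(p)-D[:3,3])
z=np.array([.5,0,.866]);xx=np.array([.866,0,-.5]);seat=np.array([-.035,.06,.046])
W=lambda p:D[:3,:3]@p+D[:3,3]
C=[seat+z*.13+sx*.02*xx+sy*.045*np.array([0,1,0]) for sx,sy in((-1,1),(1,1),(1,-1),(-1,-1))]
obs={"scene":[(323.7,176.3),(347,165),(354.6,173.9),(333,188.6)],"side":[None,(298,147.7),(310.4,154.7),(309.6,170.9)][0:0]}
for n in("scene","side","wrist"):print(n,proj(n,np.array([W(c) for c in C]),T).round(1).tolist())
# draw overlay check
o=[]
for n,f,b in(("scene","pics/scene.png",(270,150,110)),("side","pics/side.png",(240,135,110)),("wrist","pics/w1.png",(170,85,110))):
    i=cv2.imread(f);s=5 if n!="wrist" else 5
    x,y,w=b;cr=cv2.resize(np.clip(i[y:y+w,x:x+w]*1.5,0,255).astype(np.uint8),None,fx=s,fy=s,interpolation=2)
    for grp in(C,[seat+z*.05+sx*.02*xx+sy*.045*np.array([0,1,0]) for sx,sy in((-1,1),(1,1),(1,-1),(-1,-1))]):
        q=((proj(n,np.array([W(c) for c in grp]),T)-[x,y]+.5)*s).astype(int);cv2.polylines(cr,[q],True,(0,255,0),1)
    o.append(cr)
cv2.imwrite("pics/ov.png",cv2.resize(np.hstack(o),(798,266),interpolation=cv2.INTER_AREA))
```

```text
far [0.6505 0.2005] [0.1452 0.9894] 81.648506 0.00026097184
right [0.5455 0.0704] [ 0.9891 -0.1475] -8.482889 0.0002991746
near [0.4722 0.141 ] [0.1471 0.9891] 81.54034 0.00040458795
left [0.6519 0.3145] [ 0.9881 -0.1536] -8.833165 0.00026748277
corners [0.6295 0.0578] [0.4635 0.0826] [0.6669 0.3122] len 0.16782616 0.25706992
yaw [np.float32(-0.14576097), np.float32(-0.14764889), np.float32(-0.14805436)] -0.14684008558591208 cen [0.5656 0.1988] scene corners (dock) [(np.float64(-0.07989052463631838), np.float64(-0.13343248873129135)), (np.float64(0.08307287820449313), np.float64(-0.12803069879244916)), (np.float64(0.08536755996257507), np.float64(0.12300661802644357)), (np.float64(0.08363558255266118), np.float64(0.12696786224205933))]
scene [[345.4, 164.4], [355.3, 175.3], [333.5, 186.6], [323.2, 174.9]]
side [[297.1, 146.3], [310.4, 154.0], [309.9, 168.1], [295.5, 159.9]]
wrist [[188.1, 150.4], [194.4, 120.9], [266.8, 131.8], [262.4, 161.4]]
```

View pics/ov.png

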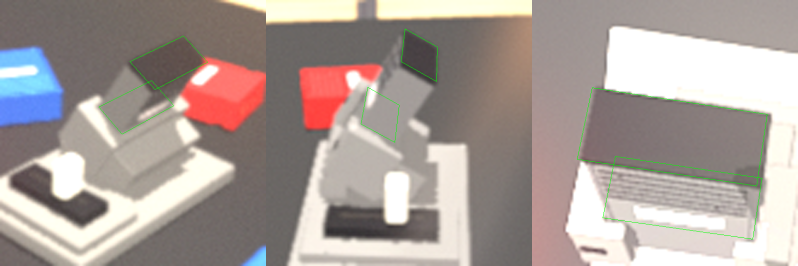

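The overlay agrees to about 1–2 px in all three views, so the dock pose and the pack's seated height are confirmed. The measured base length of 257 mm (260 nominal) suggests shifting about 1.5 mm in -y. Next I'll check reach for the grip and placing poses, measure the switch from the two wrist views, and then slide it.

```bash
cat >> h.py <<'E'
def dock():
    x,y,a=np.load("dock.npy");R=np.array([[np.cos(a),-np.sin(a),0],[np.sin(a),np.cos(a),0],[0,0,1]])
    return R,np.array([x,y,0])-R[:,1]*0.0015
Z=np.array([.5,0,3**.5/2]);XP=np.array([3**.5/2,0,-.5]);SEAT=np.array([-.035,.06,.046])
def frame(z,y): return np.c_[np.cross(y,z),y,z]
E
python3 - <<'E'
from h import *
R,o=dock();W=lambda p:R@np.array(p)+o
ob=[]
for k,roi in((0,(315,40,350,78)),(1,(312,146,345,174))):
    im=cv2.imread(f"pics/w{k}.png");hsv=cv2.cvtColor(im,cv2.COLOR_BGR2HSV);m=np.zeros(im.shape[:2],np.uint8);x0,y0,x1,y1=roi
    m[y0:y1,x0:x1]=(hsv[y0:y1,x0:x1,2]>140);c=max(cv2.findContours(m,0,1)[0],key=cv2.contourArea)
    T=np.load(f"T{k}.npy");r=cv2.boundingRect(c);print(r)
    print("on z=.0875, bbox corners in dock:",[(R.T@(p-o)).round(4).tolist() for p in plane("wrist",[(r[0],r[1]),(r[0]+r[2],r[1]+r[3])],.0875,T)])
for s in(1,-1):
    g=frame(R@-Z,R@XP*s);
    print(s,"grip ik",ctrl.ik(W(SEAT+Z*.081),g),ctrl.ik(W(SEAT+Z*.2),g))
    print("switch ik",ctrl.ik(W([.06,-.075,.062]),frame(np.array([0,0,-1.]),R[:,0]*s)),ctrl.ik(W([-.03,-.075,.062]),frame(np.array([0,0,-1.]),R[:,0]*s)))
    print("place ik",ctrl.ik([.51,-.215,.084],frame(np.array([0,0,-1.]),R[:,0]*s)))
print(plane("wrist",[(487,132)],.04,np.load("T1.npy")),"spool top")
E
```

```text
(317, 40, 33, 38)
on z=.0875, bbox corners in dock: [[0.0343, -0.0521, 0.0875], [-0.0053, -0.1051, 0.0875]]
(315, 146, 30, 28)
on z=.0875, bbox corners in dock: [[0.0361, -0.0533, 0.0875], [0.0026, -0.1042, 0.0875]]
1 grip ik [ 12.1982  49.0575  53.1904  10.5444 105.88    20.9569] [ 10.7971  50.7238  33.7642  11.3899 123.584   23.1502]
switch ik [ 5.0764 35.5322 84.3432 -0.     60.1247 13.4897] [ 7.3233 30.0849 96.6592 -0.     53.2559 15.7366]
place ik [-29.0406  29.1634  93.6031  -0.      57.2335 -20.6273]
-1 grip ik [  12.1982   49.0575   53.1904   10.5444  105.88   -159.0431] [  10.7971   50.7238   33.7642   11.3899  123.584  -156.8498]
switch ik [   5.0764   35.5322   84.3432   -0.       60.1247 -166.5103] [   7.3233   30.0849   96.6592   -0.       53.2559 -164.2634]
place ik [-29.0406  29.1634  93.6031  -0.      57.2335 159.3727]
[[ 0.6115 -0.1353  0.04  ]] spool top
```

Reach is fine with tool y along +dock x. Now I'll slide the switch with the shut fingers from its far side, stopping on contact.

Run:
```python
from h import *
R,o=dock();W=lambda p:R@np.array(p)+o;L=lambda:R.T@(ctrl.current_tool_pos()-o)
G=frame(np.array([0,0,-1.]),R[:,0])
ctrl.command_gripper(0.0)
ctrl.goto(W([.06,-.075,.16]),G)
print("down",ctrl.move_l(W([.06,-.075,.064]),.12,contact_N=6),L())
f0=ctrl.current_contact_force()
print("push",ctrl.move_l(W([-.06,-.075,.064]),.05,contact_N=8),L(),R.T@(ctrl.current_contact_force()-f0),ctrl.current_t())
T=toolT();im=ctrl.read_camera("side")
x=im[120:270,220:360];cv2.imwrite("pics/sw.png",cv2.resize(x,None,fx=4,fy=4,interpolation=2))
```

```text
down False [ 0.0605 -0.0748  0.0647]
push False [-0.0599 -0.075   0.064 ] [-1.0807 -0.8021 -0.3222] 9.9083
```

View pics/sw.png

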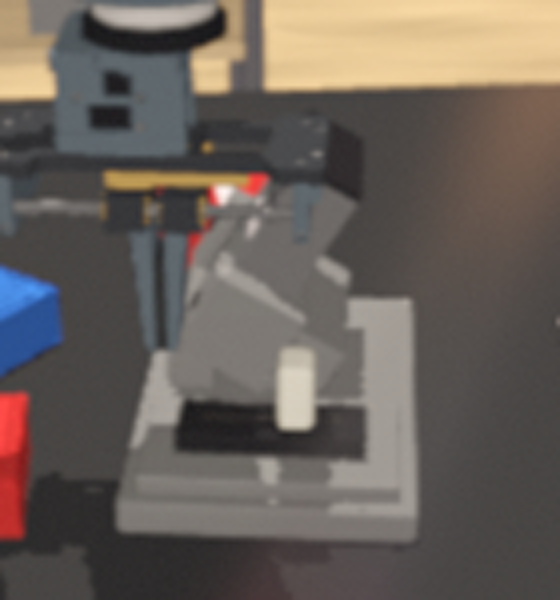

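The picture shows the switch grip still at crop (295,390), side (294,217), and the fingertips left of it at crop (160,345), side (260,206). So the fingers missed the grip. I'll check my geometry.

Run:
```python
from h import *
R,o=dock();W=lambda p:R@np.array(p)+o
print("tcp",ctrl.current_tool_pos(),proj("side",ctrl.current_tool_pos()),"grip w",ctrl.current_grip_width())
print("R",R,o)
T=np.load("T1.npy")
for p in([-.06,-.075,.064],[.014,-.075,.0875],[.014,-.075,.0475],[-.035,-.007,.06]):print(p,W(p),[proj(n,W(p),T)[0].round(1).tolist() for n in("scene","side","wrist")])
for n,px in(("scene",[[298,214]]),("side",[[294,207]]),("wrist",[[326,157]])):print(n,[(R.T@(q-o)).round(4).tolist() for q in plane(n,px,.0875,T)])
```

```text
tcp [0.4951 0.1319 0.064 ] [[261.6069 216.7848]] grip w 0.005962902967485465
R [[ 0.9892  0.1463  0.    ]
 [-0.1463  0.9892  0.    ]
 [ 0.      0.      1.    ]] [0.5653 0.1973 0.    ]
[-0.06, -0.075, 0.064] [0.495  0.1319 0.064 ] [[277.2, 213.3], [261.6, 216.8], [316.3, 208.1]]
[0.014, -0.075, 0.0875] [0.5682 0.1211 0.0875] [[297.9, 216.3], [293.8, 208.9], [327.1, 163.6]]
[0.014, -0.075, 0.0475] [0.5682 0.1211 0.0475] [[297.6, 229.8], [293.6, 224.0], [323.4, 160.6]]
[-0.035, -0.007, 0.06] [0.5297 0.1955 0.06  ] [[302.0, 208.6], [275.1, 204.3], [276.3, 186.2]]
scene [[0.0068, -0.0669, 0.0875]]
side [[0.014, -0.066, 0.0875]]
wrist [[0.0232, -0.0716, 0.0875]]
```

Run:
```python
from h import *
im=ctrl.read_camera("scene");p=proj("scene",ctrl.current_tool_pos())[0];print(p)
x=im[130:280,210:400].copy();x=cv2.resize(x,None,fx=4,fy=4,interpolation=2)
cv2.imwrite("pics/sc2.png",x)
```

```text
[277.2306 213.2671]
```

View pics/sc2.png

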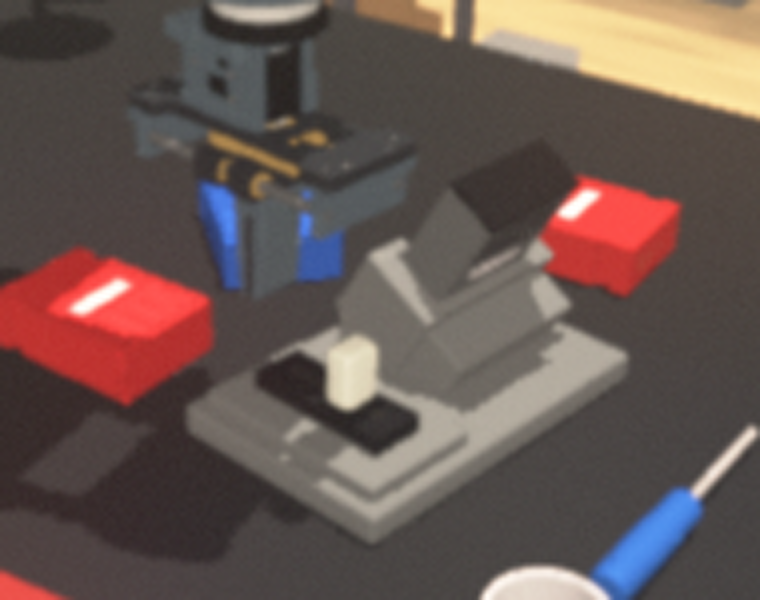

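The scene view shows the fingertip at crop (263,295), full (275.8,203.8), about 10 px above where the TCP reading projects. The grip is still at crop (352,345–405), which agrees with the model. So the tip must be higher than reported, and I'll triangulate it.

Run:
```python
from h import *
R,o=dock()
t=lambda a,b:tri([(lambda r:(r[0],r[1][0]))(rays("scene",[a])),(lambda r:(r[0],r[1][0]))(rays("side",[b]))])
for a,b in(((275.5,203.5),(260,206.8)),((275.5,204.5),(260.5,207.5)),((298,216),(294,208.5)),((297.5,231),(294,225))):
    x,e=t(a,b);print(x,e,"dock",R.T@(x-o))
print(ctrl.current_tool_pos(),ctrl.current_q())
```

```text
[0.4921 0.1289 0.093 ] 0.0007637347676163448 dock [-0.0624 -0.0784  0.093 ]
[0.4932 0.1275 0.0915] 0.0003897481537129889 dock [-0.0611 -0.0796  0.0915]
[0.5687 0.1211 0.0886] 3.124354394493363e-05 dock [ 0.0144 -0.075   0.0886]
[0.569  0.1196 0.0453] 0.00033381620095214524 dock [ 0.015  -0.0763  0.0453]
[0.4951 0.1319 0.064 ] [  8.2383  28.204  100.4015   0.0004  51.3885  16.6539]
```

The true tip is at z ≈ 0.092 with 0.5 mm residual, while the reading says 0.064. The visible fingers end about 28 mm short of the reported TCP, so they passed over the grip. I'll go 28 mm deeper with a contact guard and push again.

Run:
```python
from h import *
R,o=dock();W=lambda p:R@np.array(p)+o;L=lambda:R.T@(ctrl.current_tool_pos()-o)
ctrl.move_l(W([-.06,-.075,.09]),.15)
ctrl.move_l(W([.055,-.075,.09]),.2)
print("down",ctrl.move_l(W([.055,-.075,.036]),.08,contact_N=5),L())
if L()[2]<.045:
    f0=ctrl.current_contact_force()
    print("push",ctrl.move_l(W([-.05,-.075,L()[2]]),.05,contact_N=7),L(),R.T@(ctrl.current_contact_force()-f0))
ctrl.sleep(.1)
im=ctrl.read_camera("side");hsv=cv2.cvtColor(im,cv2.COLOR_BGR2HSV)
m=np.zeros(im.shape[:2],np.uint8);m[195:240,255:310]=cv2.inRange(hsv,(15,20,130),(40,120,255))[195:240,255:310]
c=max(cv2.findContours(m,0,1)[0],key=cv2.contourArea);print(cv2.boundingRect(c),cv2.contourArea(c))
print(ctrl.current_t(), [proj("side",W([x,-.075,.0875]))[0].round(1).tolist() for x in(.014,-.03,-.04)])
cv2.imwrite("pics/sw3.png",cv2.resize(im[120:270,220:360],None,fx=4,fy=4,interpolation=2))
```

```text
down False [ 0.0553 -0.0749  0.0363]
push True [-0.0097 -0.0748  0.0366] [ 4.4289 -1.9517  0.2024]
(269, 205, 11, 22) 168.5
13.325 [[293.8, 208.9], [274.4, 208.3], [270.0, 208.2]]
```

The grip's side column went from 294 to 274.5, i.e. x ≈ -0.03, 44 mm of travel to a hard stop. I'll press once more to confirm the stop, then lift and go to the tilted pre-grasp. There I'll measure the shut fingertip by image differencing.

Run:
```python
from h import *
R,o=dock();W=lambda p:R@np.array(p)+o;L=lambda:R.T@(ctrl.current_tool_pos()-o)
print("push",ctrl.move_l(W([-.04,-.075,L()[2]]),.03,contact_N=10),L())
ctrl.move_l(W([L()[0]+.006,-.075,.036]),.05)
ctrl.move_l(W([L()[0],-.075,.2]),.2)
S=ctrl.read_camera("side");hsv=cv2.cvtColor(S,cv2.COLOR_BGR2HSV)
G=frame(R@-Z,R@XP);P=W(SEAT+Z*.25);print("pre",P)
ctrl.goto(P,G);print(ctrl.current_tool_pos()-P,ctrl.current_t())
for n in("scene","side"):
    a=ctrl.read_camera(n);cv2.imwrite(f"pics/pre_{n}.png",a);p=proj(n,[P,P-G[:,2]*.028,P+[0,0,.028]]);print(n,p.round(1).tolist())
b=[]
for n in("scene","side"):
    i=cv2.imread(f"pics/pre_{n}.png");x,y=proj(n,P)[0].astype(int);x0,y0=max(0,x-60),max(0,y-70)
    b.append(cv2.resize(i[y0:y0+120,x0:x0+120],(400,400),interpolation=2));print(n,"offset",x0,y0,"scale 3.333")
cv2.imwrite("pics/pre.png",np.clip(np.hstack(b)*1.4,0,255).astype(np.uint8))
```

```text
push True [-0.0094 -0.0747  0.0367]
pre [0.6631 0.2435 0.2625]
[-0.0001 -0.0001 -0.0002] 16.1417
scene [[362.4, 143.4], [368.4, 135.1], [363.5, 132.0]]
side [[329.8, 116.4], [336.4, 106.4], [330.4, 104.6]]
scene offset 302 73 scale 3.333
side offset 269 46 scale 3.333
```

View pics/pre.png

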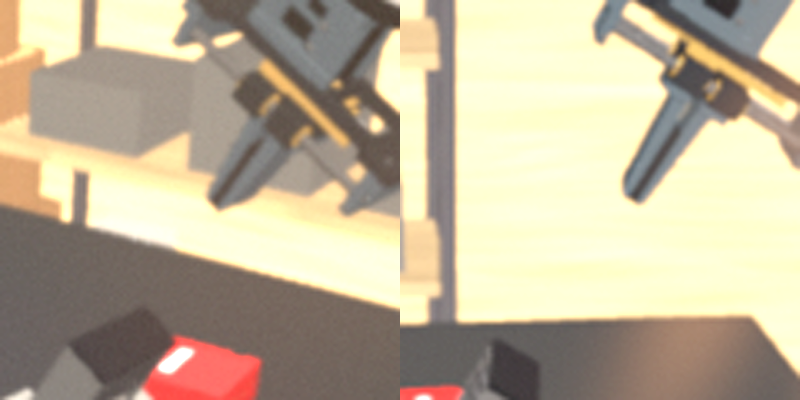

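The shut tip is at scene crop (220,205), full (368,134.5), and side crop (633,200), full (339,106). That matches "28 mm short along the tool axis", predicted (368,135) and (336,106), and not a plain vertical offset. From the picture the finger length to the body is about 77 mm, so the whole gripper sits 28 mm back. I'll compensate by 28 mm along tool z, approach with a guard, and close in steps while watching the side force.

```bash
cat >> h.py <<'E'
OFF=.028
E
python3 - <<'E'
from h import *
R,o=dock();W=lambda p:R@np.array(p)+o
G=frame(R@-Z,R@XP)
q=lambda p:G.T@p
ctrl.command_gripper(.85)
f0=ctrl.current_contact_force()
tgt=W(SEAT+Z*(.083-OFF))
hit=ctrl.move_l(W(SEAT+Z*(.15-OFF)),.15,contact_N=8)
if not hit: hit=ctrl.move_l(tgt,.08,contact_N=8)
print("hit",hit,"err tool",q(ctrl.current_tool_pos()-tgt),"dF tool",q(ctrl.current_contact_force()-f0))
if not hit:
    f0=ctrl.current_contact_force();sh=0
    for w in(.65,.56,.52,.49,.47,.455):
        ctrl.command_gripper(w);f=q(ctrl.current_contact_force()-f0)
        print(w,round(ctrl.current_grip_width(),3),f,round(ctrl.current_grasp_force(),2))
        if abs(f[1])>3: break
print(ctrl.current_t())
E
```

```text
hit False err tool [ 0.0001  0.0002 -0.0006] dF tool [-0.7545  0.5214  1.1433]
0.65 0.645 [-0.3607 -0.7337 -0.9998] 0.0
0.56 0.562 [ 0.1773 -0.5758 -0.7918] 0.0
0.52 0.52 [ 0.3293 -0.585  -0.7945] 0.0
0.49 0.491 [ 1.0304 -0.7316 -1.8652] 0.0
0.47 0.469 [ 0.6958 -0.6886 -1.4807] 0.0
0.455 0.456 [ 1.0876  0.3728 -0.5166] 0.35
21.3333
```

Centred to within a millimetre. I'll close fully and pull straight along the slide, logging force and grip.

```bash
python3 - <<'E'
from h import *
R,o=dock();G=frame(R@-Z,R@XP);q=lambda p:G.T@p
ctrl.command_gripper(0.0);p0=ctrl.current_tool_pos();f0=ctrl.current_contact_force()
print("grip",ctrl.current_grip_width(),ctrl.current_grasp_force(),q(f0))
for d,v in((.004,.02),(.008,.02),(.014,.03),(.035,.05),(.080,.08)):
    ctrl.move_l(p0-G[:,2]*d,v)
    print(d,q(ctrl.current_tool_pos()-p0),q(ctrl.current_contact_force()-f0),round(ctrl.current_grip_width(),3),round(ctrl.current_grasp_force(),1))
np.save("p0.npy",p0);print(ctrl.current_t())
ctrl.move_l(ctrl.current_tool_pos()+[0,0,.06],.15)
for n in("scene","side"):
    a=ctrl.read_camera(n);cv2.imwrite(f"pics/out_{n}.png",a)
    K=ctrl.current_tool_pos()+G[:,2]*(OFF-.019)   # grasp point
    C=[K-G[:,2]*(.03-.002)*0+(R@Z)*(s-.102)+(R@XP)*a_*.02+R[:,1]*b_*.045 for s in(0,.13) for a_,b_ in((-1,1),(1,1),(1,-1),(-1,-1))]
    print(n,proj(n,C).round(0).astype(int).tolist())
E
python3 - <<'E'
import cv2,numpy as np
a=[cv2.resize(cv2.imread(f"pics/out_{n}.png")[:280,230:430],(400,560)) for n in("scene","side")]
cv2.imwrite("pics/out.png",np.hstack(a))
E
```

```text
grip 0.4394471813799197 29.999278485774994 [-0.3287 -0.1383  0.6906]
0.004 [-0.0001 -0.0002 -0.0035] [ 1.0256  1.5083 11.064 ] 0.434 30.0
0.008 [ 0.0001  0.     -0.0086] [0.2181 0.0149 4.0126] 0.436 30.0
0.014 [ 0.0001  0.0002 -0.0148] [-0.4486  0.8299  1.114 ] 0.437 30.0
0.035 [ 0.      0.0002 -0.0352] [-1.3469  2.6326  3.7479] 0.432 30.0
0.08 [-0.0001 -0.0001 -0.0795] [0.9785 2.3507 3.8535] 0.439 30.0
23.8833
scene [[329, 170], [338, 180], [316, 191], [307, 180], [351, 137], [361, 148], [339, 159], [328, 147]]
side [[276, 158], [289, 166], [287, 181], [273, 173], [302, 117], [316, 125], [316, 137], [301, 128]]
```

View pics/out.png

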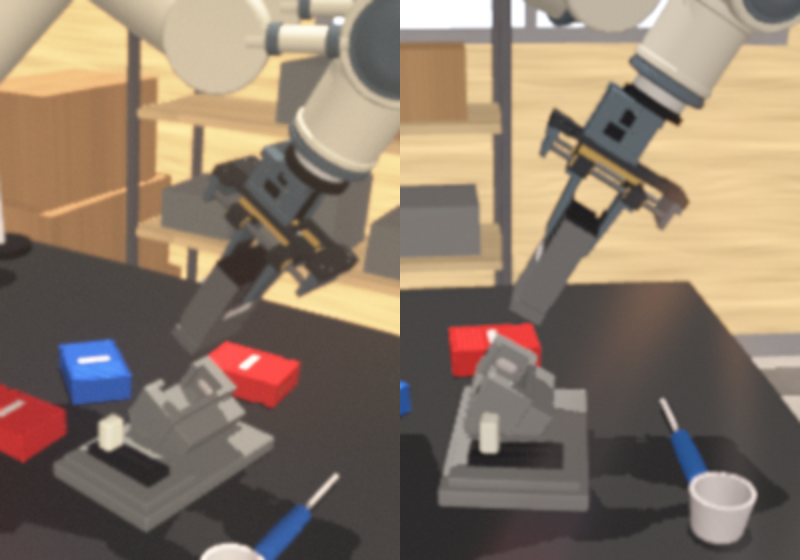

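The picture shows the pack out of the bay and straight in the fingers, its lower corner at scene (328,176) against (328,174) expected with no slip. The switch grip is at the near end of its track. Next I'll turn it upright over the free near part of the mat, clear of the spool at (0.61,-0.135), and set it down on contact.

Run:
```python
from h import *
R,o=dock();G=frame(np.array([0,0,-1.]),R[:,0])
xy=[.512,-.212]
ctrl.goto([*xy,.16],G);print(ctrl.current_t(),ctrl.current_grip_width(),ctrl.current_grasp_force())
ctrl.move_l([*xy,.075],.1,contact_N=8)
print(ctrl.current_tool_pos())
hit=ctrl.move_l([*xy,.040],.02,contact_N=6)
print("touch",hit,ctrl.current_tool_pos(),ctrl.current_t(),ctrl.current_contact_force())
b=[]
for n in("scene","side"):cv2.imwrite(f"pics/pl_{n}.png",ctrl.read_camera(n))
```

```text
26.275 0.43683323506697264 29.998210072517395
[ 0.5124 -0.2122  0.0755]
touch True [ 0.5119 -0.212   0.0576] 28.2333 [ 0.002  -0.0626  2.3966]
```

It touched at TCP z = 0.0576 against 0.058 expected, so the foot is on the mat. Now release, retract, and check numerically.

Run:
```python
from h import *
ctrl.command_gripper(.6);ctrl.sleep(.2);p=ctrl.current_tool_pos();ctrl.command_gripper(.8)
print(ctrl.current_grasp_force())
ctrl.move_l([p[0],p[1],.22],.12)
ctrl.goto([p[0]-.05,p[1],.33],ctrl.current_eef_rot())
ctrl.sleep(.3);R,o=dock()
c=[np.array([.512,-.212,z])+R@[a*.02,b*.045,0] for z in(.003,.133) for a,b in((-1,1),(1,1),(1,-1),(-1,-1))]
t=[]
for n in("scene","side"):
    i=ctrl.read_camera(n);q=proj(n,c);x,y=(q.mean(0)-[55,60]).astype(int);x,y=max(x,0),max(y,0)
    k=cv2.resize(i[y:y+120,x:x+110],None,fx=3.5,fy=3.5,interpolation=2)
    for s in(q[:4],q[4:]):cv2.polylines(k,[((s-[x,y]+.5)*3.5).astype(int)],True,(0,255,0),1)
    t.append(k)
h=min(a.shape[0] for a in t);cv2.imwrite("pics/fin.png",np.hstack([a[:h] for a in t]));print(ctrl.current_t(),ctrl.current_contact_force(),ctrl.current_dq())
# step-free numeric check of uprightness: pack side-edge pixels vs model
```

```text
0.0
31.9167 [0.6143 0.6201 0.2776] [-0.0133 -0.4242 -0.1269  0.1662  0.0645 -0.0238]
```

Run:
```python
from h import *
# switch end check and pack check by masks (dark slab over red mat), no viewing
R,o=dock();i=ctrl.read_camera("side");hsv=cv2.cvtColor(i,cv2.COLOR_BGR2HSV)
m=np.zeros(i.shape[:2],np.uint8);m[195:240,255:310]=cv2.inRange(hsv,(15,15,120),(40,120,255))[195:240,255:310]
c=max(cv2.findContours(m,0,1)[0],key=cv2.contourArea);r=cv2.boundingRect(c);print("switch box",r,"expected col at off",proj("side",R@[-.03,-.075,.0875]+o))
c=[np.array([.512,-.212,z])+R@[a*.02,b*.045,0] for z in(.003,.133) for a,b in((-1,1),(1,1),(1,-1),(-1,-1))]
for n in("scene","side"):
    im=ctrl.read_camera(n);h=cv2.cvtColor(im,cv2.COLOR_BGR2HSV)
    red=(((h[...,0]<8)|(h[...,0]>172))&(h[...,1]>120)&(h[...,2]>50))
    model=np.zeros(red.shape,np.uint8);cv2.fillConvexPoly(model,cv2.convexHull(proj(n,c).astype(np.int32)),1)
    ring=cv2.dilate(model,np.ones((9,9)))-cv2.dilate(model,np.ones((5,5)));core=cv2.erode(model,np.ones((5,5)))
    print(n,"red in core",red[core>0].mean(),"red in ring",red[ring>0].mean())
print(ctrl.current_t())
```

```text
switch box (255, 195, 55, 45) expected col at off [[274.3987 208.3122]]
scene red in core 0.0 red in ring 0.4867549668874172
side red in core 0.0 red in ring 0.6543624161073825
32.0667
```

The pack fills its predicted upright outline in both views, with no red showing inside. The grasp force is zero and the arm is clear. The last picture showed the switch at the near end of its track, so I'm handing in.

```bash
python3 -c "
from bench import ctrl
print(ctrl.sign_off(),ctrl.current_t())"
```

```text
the job is handed in; nothing more can be done
the job is handed in; nothing more can be done
```

I slid the switch to its near stop, pulled the pack from its bay, stood it upright on the mat and handed the job in at about 32 s; no verdict came back, and the final upright check was by image masks only.

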